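# Hang up the full can

### The arm

A 6-joint arm with a two-finger parallel gripper is mounted at the origin on the work surface. World frame = base frame: x ahead of the robot, y to its left, z up, the work surface at z = 0. Lengths are in m, angles in rad, forces in N, time in s.
With the tool pointing down it reaches from about 0.275 to 0.85 m from the base axis. Payload 5.2 kg.
Tool frame: the origin (TCP) lies on the centre line of the jaws, within the pads' length; the fingertips stand 25 mm ahead of it and the grasp point (between the pads) lies 6 mm ahead of it; z points along the fingers, x is the direction in which the jaws open and shut, and the axes are right-handed (so a half turn about z gives the same grasp; the last joint's range is limited). The gripper opens to 85 mm and grips with 20 to 120 N. Pads are 22 mm wide; open, the fingers measure 114 mm over their backs; the gripper's body (76 mm by 85 mm) begins 54 mm behind the grasp point. The pads swing forward as they close: fully open they stand 13 mm farther back than shut.
Start: joints at [-1.335, 0.259, 1.535, -0, 1.348, -0.203], TCP at [0.234, -0.498, 0.236] pointing down, gripper open.
Joint ranges: [-3.14, 3.14], [-0.91, 2.08], [0.19, 2.58], [-1.22, 4.36], [0.22, 2.71], [-3.12, 3.12]. Speed limits (rad/s): [2.57, 2.57, 3.14, 3.14, 3.14, 3.14].

### API

Orientations are given as a 3x3 rotation matrix whose columns are the frame's x, y, z axes.
In Python, from plant import monitor, capture, camera_model, manip gives the robot as it stands.
- The arm moves only by the tool play_rows, never from a script. Its argument "commands" is text: rows parted by semicolons, each of 7 numbers parted by spaces: the opening, from 0 (shut) to 1 (fully open), then the shift along the tool's x, y, z in units of 40 mm (1.0 is 40 mm), then the turn, a rotation vector about the tool's x, y, z in units of 6 degrees (1.0 is 6 degrees). In form: hand x y z wx wy wz; .... A call has 1 to 20 rows; each row is the pose to reach, as a shift and turn from the pose commanded when the call began, along the tool's axes at that moment; what a row does not reach only later rows make up. A row lasts 1/12 s, in which the tool goes at most 41.7 mm and 7.16 degrees, less where a joint would pass 70% of its speed; a pose out of reach is approached as far as the arm can. A call with a gripper value outside its range is refused whole. The fingers move at their own pace and stop on an object; the grip force is fixed at half the most. Time passes only in rows, so rows that repeat a pose let the fingers close. It gives the time, the measured TCP pose, the force and the opening at its end, in the units of the state.
- monitor.read_state(): the state, without advancing time (a new reading comes with each control period).
- capture(name): name is "side" or "top" or "wrist"; returns the picture (384x512x3 uint8, red, green, blue); there is no depth.
- camera_model(name): a dict with "fx", "fy", "cx", "cy" (pixels), "xyz" and "rotation" of the camera in the world; the wrist camera has in their place "mount" (4x4, takes a point from camera to tool coordinates, whose origin is the TCP and whose axes are the tool frame's). Camera axes: x right, y down, z forward; pixel columns grow to the right and rows downward; lengths in m; the calibration is good to about 2 mm. A picture is of the moment at which its call begins: read the wrist's pose just before it. camera_model takes no time and is no camera call.
- manip.sign_off(): hands the job in, once; it reports no verdict.
The state is a dict: "t": time; "joint_pos": joint angles; "joint_velocities": joint speeds; "effort": joint torques, N m; "position": TCP position; "tool_rot": TCP orientation; "force": force on the tool from outside, world axes, zero at the start; "wrist_torque": the same for the moment, N m; "width": finger opening in m.
Only numpy, scipy, OpenCV 4.12 (cv2) and the standard library are available. Lean on these libraries where they do the work, as an engineer would, in place of code of your own. Each camera call takes 0.05 s, during which the arm holds its last target. There are 200 camera calls.

### The job

Of the two identical lidded steel cans one is full and one is empty: feel by lifting which is the heavy, full one, and hang it by its handle on the double hook under the service channel, with the bar down behind both prongs, hanging still and straight. Leave the empty can standing where it was, and do not shift or knock over anything else on the bench.

Things in the scene. Friction and masses are not known exactly. Their poses are not given: they have to be found in the camera images.
- can_p_grip (a point): middle of the handle of one can: a rigid upright bow of 10 mm round bar. Its top bar runs straight along the can's y, 145 mm above the base and 67 mm above the lid, between two legs 54 mm either side in y; on its middle a black grip, 12 mm round, 38 mm long. z is up. The can's centre lies straight below (can upright)
- can_p_body (a point): middle (39 mm up) of one of two plain steel cans that look the same: 96 mm round, lid 100 mm, 78 mm high to the closed lid's top, handle above. One is empty (0.24 to 0.33 kg), the other full (0.64 to 0.87 kg); which is which cannot be seen and changes. Contents do not shift. Same axes as the handle; it starts standing on the table
- can_q_grip (a point): middle of the handle of the other can: a rigid upright bow of 10 mm round bar. Its top bar runs straight along the can's y, 145 mm above the base and 67 mm above the lid, between two legs 54 mm either side in y; on its middle a black grip, 12 mm round, 38 mm long. z is up. The can's centre lies straight below (can upright)
- can_q_body (a point): middle (39 mm up) of the other of two plain steel cans that look the same: 96 mm round, lid 100 mm, 78 mm high to the closed lid's top, handle above. One is empty (0.24 to 0.33 kg), the other full (0.64 to 0.87 kg); which is which cannot be seen and changes. Contents do not shift. Same axes as the handle; it starts standing on the table
- hook_seat (a point): where the middle of a can's handle bar comes to rest on the double hook, midway between its prongs, 250 mm above the table; place and yaw change. z up, x in from the hook's open front towards its frame (away from the robot), y along the frame. Lay the handle along y, over both upturned tips, down behind them, its black grip between the prongs
- hook_tips (a point): midway between the tops of the two upturned prong tips, 26 mm in front of the seat and 19 mm above it; same axes. Prongs: 8 mm round dark steel, 34 mm either side in y (60 mm free between them), each a V, sloping down in -x from a cross bar (its front 60 mm behind the seat, 30 mm high, top 39 mm above the seat), then up to the tip
- channel_edge (a point): middle of the lower front edge of a white service channel over the hook, 24 mm behind (+x) and 75 mm above the seat; a gripper pointing straight down on the seat would strike it. Channel 540 mm wide (y), 90 mm deep (+x), 70 mm high; same axes. Its uprights, 20 mm square, stand 46 mm behind this edge, 230 mm either side in y
- bottle_center (a point): brown glass bottle with a blue cap, 72 mm across, 170 mm tall; the point is its centre, half-way up. A bystander.
- flask_center (a point): conical glass flask, 88 mm across at the foot, 134 mm tall; the point is its centre, half-way up. A bystander.
- matchbox_center (a point): plain cardboard box lying flat, 53 x 110 x 22 mm, long side along its y; the point is its centre, half-way up. A bystander.
- candle_center (a point): tea candle in an aluminium cup, 38 mm across, 18 mm high; the point is its centre, half-way up. A bystander.
- beaker_center (a point): glass beaker, 72 mm across, 90 mm tall; the point is its centre, half-way up. A bystander.
Not all that is in view belongs to the job. What is shaped like the part that bears can_p_grip but blue is not meant.

How it is judged:
At the end, for the whole second after the job is handed in: Full can: handle middle within 12 mm (x), 18 mm (y), 7 mm (z) of the hook seat, upright within 0.2 rad, still (0.1 m/s, 1 rad/s), hook bearing over 4.8 N (more than the empty can). The other can stands at rest, upright within 0.1 rad, within 40 mm of its start (((x of can_p_grip in the frame of hook_seat between -0.012 and 0.012 m and y of can_p_grip in the frame of hook_seat between -0.018 and 0.018 m and z of can_p_grip in the frame of hook_seat between -0.007 and 0.007 m and angle between can_p_grip's own z axis and vertical below 0.2 rad and linear speed of can_p below 0.1 m/s and angular speed of can_p below 1 rad/s and contact force between can_p and frame above 4.8 N and distance of can_q_grip from where it was at the start of the episode below 0.04 m and angle between can_q_grip's own z axis and vertical below 0.1 rad and linear speed of can_q below 0.03 m/s) or (x of can_q_grip in the frame of hook_seat between -0.012 and 0.012 m and y of can_q_grip in the frame of hook_seat between -0.018 and 0.018 m and z of can_q_grip in the frame of hook_seat between -0.007 and 0.007 m and angle between can_q_grip's own z axis and vertical below 0.2 rad and linear speed of can_q below 0.1 m/s and angular speed of can_q below 1 rad/s and contact force between can_q and frame above 4.8 N and distance of can_p_grip from where it was at the start of the episode below 0.04 m and angle between can_p_grip's own z axis and vertical below 0.1 rad and linear speed of can_p below 0.03 m/s))); the robot touches nothing.
It fails at once if a bystander is shifted by more than 40 mm (distance of any of bottle_center, flask_center, matchbox_center, candle_center, beaker_center from where it was at the start of the episode above 0.04 m).
It fails at once if a bystander is knocked over (angle between any of bottle_center, flask_center, matchbox_center, candle_center, beaker_center's own z axis and vertical above 0.5 rad).
It also fails if it takes over 70 s, if anything falls off the work surface, if the arm or the gripper's body presses on something with over 40 N, if the wrist force passes 120 N, or if a joint passes its speed limit or range.

## Working session

There is one attempt and no reset: what is moved stays moved. The work goes in short steps, Python scripts to look and compute and a tool call to move; the robot and the scene stay as the last step left them, time stands still between calls to the robot, and variables do not carry over. Pictures are saved under pics/ and viewed, about 8 in all and at most 12, crops included, and the job is handed in when it is done.

Besides the shell and the picture viewer there is one more tool, called after "Call:" in YAML: its name, and indented under it one key for each argument. play_rows: Moves the arm, as the interface text tells. Its arguments: {"type":"object","properties":{"commands":{"type":"string"}},"required":["commands"]}

```bash
ls; mkdir -p pics; python3 - <<'E'
from plant import monitor,capture,camera_model
import cv2,numpy as np
s=monitor.read_state();print(s)
for n in("side","top"):
    cv2.imwrite(f"pics/{n}0.png",cv2.resize(capture(n),(800,600),interpolation=cv2.INTER_CUBIC)[:,:,::-1]);
for n in("side","top","wrist"): print(n,camera_model(n))
E
```

```text
pics
{'t': 0.0, 'joint_pos': array([-1.33479760e+00,  2.59346575e-01,  1.53609623e+00,  5.46150368e-06,
        1.34797644e+00, -2.02789653e-01]), 'joint_velocities': array([-0.00052119,  0.0004217 , -0.00035728,  0.00033136,  0.00014382,
       -0.00036878]), 'effort': array([ 5.19832374e-04, -4.46026289e+01, -2.90573180e+01, -3.91630729e-04,
        1.19371634e-02, -1.14022259e-05]), 'position': array([ 0.23356827, -0.49737024,  0.23476747]), 'tool_rot': array([[ 4.24841467e-01, -9.05267667e-01, -4.21904495e-04],
       [-9.05266000e-01, -4.24841513e-01,  1.77720784e-03],
       [-1.78809134e-03, -3.73095791e-04, -9.99998332e-01]]), 'force': array([-0.61117806,  0.03296677,  0.59225845]), 'wrist_torque': array([ 0.05142273, -0.00887845, -0.01700309]), 'width': 0.08536656313693669}
side {'fx': 411.6278231712349, 'fy': 411.6278231712349, 'cx': 258.58571642193067, 'cy': 183.0264616958501, 'xyz': array([0.38939835, 0.94531036, 0.8275444 ]), 'rotation': array([[-0.99357135, -0.07507839,  0.08473026],
       [-0.11235744,  0.56242108, -0.8191815 ],
       [ 0.01384874, -0.82343534, -0.56724109]])}
top {'fx': 409.65110789471174, 'fy': 409.65110789471174, 'cx': 250.3635653929284, 'cy': 191.29780102246767, 'xyz': array([ 2.68057045e-01, -8.51175191e-04,  1.44679754e+00]), 'rotation': array([[-0.01560277, -0.98407783,  0.17705191],
       [-0.99982641,  0.01715886,  0.0072611 ],
       [-0.0101835 , -0.17690789, -0.98417473]])}
wrist {'fx': 298.02807598183773, 'fy': 298.02807598183773, 'cx': 259.82952658777094, 'cy': 191.3077953092882, 'mount': array([[ 9.99999917e-01,  2.30457258e-04, -3.35951301e-04,
         1.65182865e-03],
       [-1.07253891e-04,  9.44458896e-01,  3.28629551e-01,
        -8.59372184e-02],
       [ 3.93027260e-04, -3.28629488e-01,  9.44458843e-01,
        -1.37060391e-01],
       [ 0.00000000e+00,  0.00000000e+00,  0.00000000e+00,
         1.00000000e+00]])}
```

View pics/side0.png

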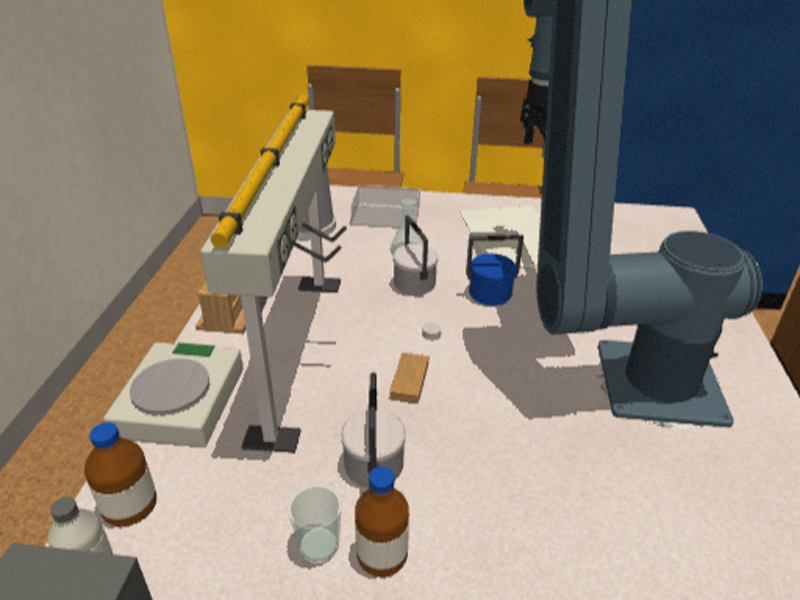

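View pics/top0.png

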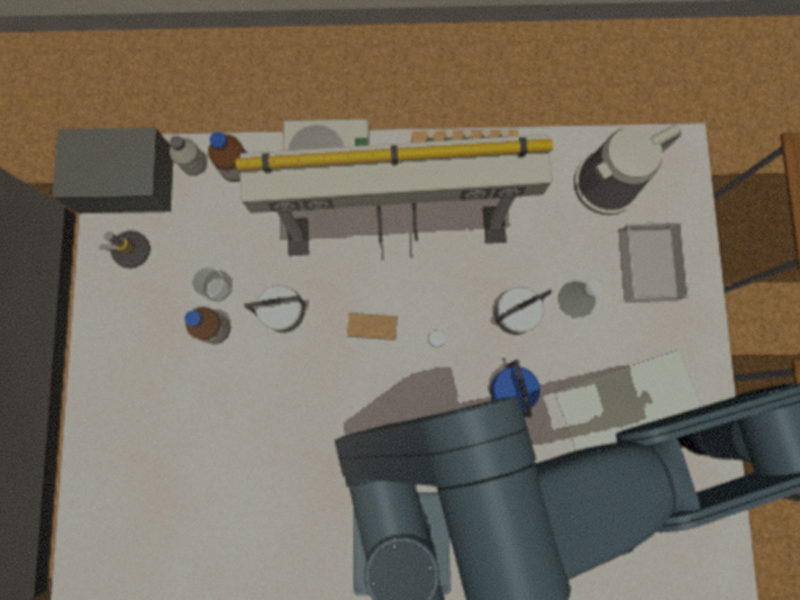

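Two plain cans: A at top-view (278,308) / side (373,445), B at top-view (519,310) / side (415,268). The blue can at top-view (516,388) is the decoy. The hook tips are at side (346,229) and (340,257), top (382,258) and (411,256). Next is a close crop montage.

```bash
cat > h.py <<'E'
import numpy as np,cv2
from plant import monitor,capture,camera_model
def cam(n,s=None):
    m=camera_model(n);K=np.array([[m['fx'],0,m['cx']],[0,m['fy'],m['cy']],[0,0,1]])
    if n=='wrist':
        T=np.eye(4);T[:3,:3]=s['tool_rot'];T[:3,3]=s['position'];T=T@m['mount'];R,t=T[:3,:3],T[:3,3]
    else:R,t=m['rotation'],m['xyz']
    return K,R,t
def ray(c,p):
    K,R,t=c;d=R@np.linalg.solve(K,[p[0],p[1],1]);return t,d/np.linalg.norm(d)
def atz(c,p,z):
    t,d=ray(c,p);return t+d*(z-t[2])/d[2]
def tri(*cp):
    A=np.zeros((3,3));b=np.zeros(3);L=[]
    for c,p in cp:
        t,d=ray(c,p);M=np.eye(3)-np.outer(d,d);A+=M;b+=M@t;L.append((t,M))
    x=np.linalg.solve(A,b);return x,[np.linalg.norm(M@(x-t)) for t,M in L]
def proj(c,X):
    K,R,t=c;q=K@(R.T@(np.asarray(X)-t));return q[:2]/q[2]
E
python3 - <<'E'
from h import *
S=capture('side');T=capture('top')
# native crops (x0,y0,w,h) x? -> tiles 400x300 (scale 4,100x75)
def c(I,x,y):
    t=cv2.resize(I[y:y+75,x:x+100],(400,300),interpolation=cv2.INTER_CUBIC)
    for i in range(0,100,10):cv2.line(t,(i*4,0),(i*4,4),(255,0,0),1)
    return t
m=np.vstack([np.hstack([c(S,190,235),c(S,220,130)]),np.hstack([c(S,170,135),c(T,225,120)])])
cv2.imwrite('pics/m1.png',m[:,:,::-1])
cs,ct=cam('side'),cam('top');k=1/1.5625
f=lambda a:np.array(a)*k-.18
for n,a,b in [('tipR',(346,229),(411,256)),('tipL',(340,257),(382,258)),('gA',(373,430),(277,302)),('gB',(416,238),(524,306))]:
    print(n,*tri((cs,f(a)),(ct,f(b))))
E
```

```text
tipR [ 0.58002937 -0.02962206  0.26240598] [np.float64(0.015635090514449237), np.float64(0.015635090514449276)]
tipL [0.58183411 0.02618671 0.23892112] [np.float64(0.014578636207160788), np.float64(0.014578636207160812)]
gA [0.50897354 0.25838222 0.07747067] [np.float64(0.0034875324231319203), np.float64(0.003487532423132235)]
gB [ 0.48958972 -0.2696099   0.11639553] [np.float64(0.0015978687895799033), np.float64(0.0015978687895800386)]
```

View pics/m1.png

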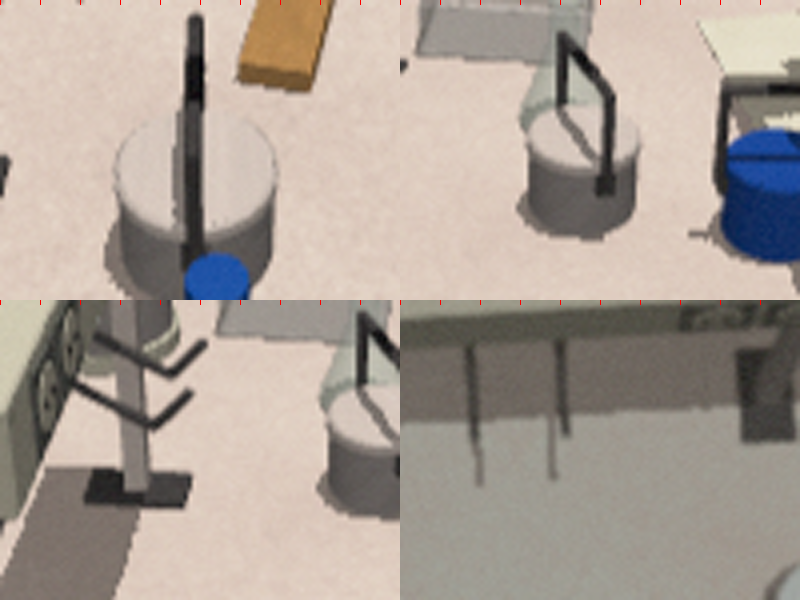

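The crop shows can A's handle (grip at side 239,255), can B's handle corners (side 261,139.5 and 272,154), and the prong tips (side 221,146 and 217,158.5). In the top view the real prong ends are at 243.5,155 and 266,153, and the lighter strokes below them are shadows.

```bash
python3 - <<'E'
from h import *
np.set_printoptions(precision=4,suppress=True)
cs,ct=cam('side'),cam('top');k=1/1.5625
f=lambda a:np.array(a)*k-.18
for n,a,b in [('tipR',(221,146),(266.2,153.2)),('tipL',(217.2,158.5),(243.5,155)),('gA',(238.8,255),f((277,302))),('Afar',(238.8,240),f((304,299))),('gB',(266.4,146.6),f((524,306))),('B1',(261,139.5),f((549,293))),('B2',(271.8,153.8),f((498,319)))]:
    print(n,*tri((cs,a),(ct,b)))
for n,p in [('A1',(248,306)),('A2',(305,299)),('B1',(549,293)),('B2',(498,319))]: print(n,atz(ct,f(p),.145))
for n,p,z in [('bottle',(193,318),.17),('box',(372,326),.022),('candle',(437,339),.018),('flask',(578,298),.07),('beaker',(212,284),.045),('blue',(516,388),.1),('kett',(610,180),.1),('lidA',(281,308),.078),('lidB',(520,310),.078)]: print(n,atz(ct,f(p),z))
E
```

```text
tipR [ 0.5976 -0.0413  0.2598] [np.float64(0.0009584533262928549), np.float64(0.0009584533262929052)]
tipL [0.5941 0.0268 0.26  ] [np.float64(0.0017754503333082196), np.float64(0.001775450333308174)]
gA [0.5042 0.2479 0.1333] [np.float64(0.0016026119553204266), np.float64(0.0016026119553204019)]
Afar [0.5116 0.1921 0.1292] [np.float64(0.00283684138480233), np.float64(0.002836841384802191)]
gB [ 0.4871 -0.2648  0.1406] [np.float64(0.003083499190389125), np.float64(0.0030834991903891597)]
B1 [ 0.5126 -0.3187  0.1371] [np.float64(0.0016108732961664176), np.float64(0.0016108732961664079)]
B2 [ 0.4621 -0.2091  0.1465] [np.float64(0.005161414058974612), np.float64(0.0051614140589746746)]
A1 [0.4931 0.3056 0.145 ]
A2 [0.5058 0.1877 0.145 ]
B1 [ 0.5096 -0.3167  0.145 ]
B2 [ 0.4571 -0.2091  0.145 ]
bottle [0.4661 0.4106 0.17  ]
box [0.464  0.0543 0.022 ]
candle [ 0.4327 -0.0909  0.018 ]
flask [ 0.5113 -0.3973  0.07  ]
beaker [0.5618 0.4112 0.045 ]
blue [ 0.318  -0.2472  0.1   ]
kett [ 0.7688 -0.4766  0.1   ]
lidA [0.499  0.2494 0.078 ]
lidB [ 0.4857 -0.2682  0.078 ]
```

Measurements agree (handle length 0.119, heights about 0.14, tips 0.26). Plan: grasp at 45° tilt heading along each can's x, trying can A first since its yaw nearly matches the hook's.

```bash
cat >> h.py <<'E'
from scipy.spatial.transform import Rotation as Ro
def Rt(yaw,tilt):
    y,t=np.radians([yaw,tilt]);h=np.array([np.cos(y),np.sin(y),0])
    z=np.sin(t)*h-np.cos(t)*np.array([0,0,1]);b=-np.array([-np.sin(y),np.cos(y),0])
    return np.column_stack([np.cross(b,z),b,z])
def go(gp,R,P=None,R0=None,note=''):
    "units for grasp point gp"
    s=monitor.read_state();P=s['position'] if P is None else P;R0=s['tool_rot'] if R0 is None else R0
    p=np.asarray(gp)-.006*R[:,2]
    sh=R0.T@(p-P)/.04;w=Ro.from_matrix(R0.T@R).as_rotvec(degrees=True)/6
    print(note,np.round(np.r_[sh,w],2),'dist',np.round(np.linalg.norm(sh)*40,1),'mm')
    return p,R
E
python3 - <<'E'
from h import *
R=Rt(6,45)
a=go((0.40,-0.10,0.40),R,note='W1')
g=np.array((.5,.2475,.145))
go(g-.09*R[:,2],R,*a,note='preA from W1')
E
```

```text
W1 [ -7.27  -7.89  -4.22   4.62   6.51 -11.17] dist 461.1 mm
preA from W1 [-2.11 -8.38  4.66  0.    0.    0.  ] dist 392.6 mm
```

Call:
play_rows:
  commands: "0.6 -1.8 -2 -2 1.2 1.6 -2.8; 0.6 -7.27 -7.89 -4.22 4.62 6.51 -11.17; 0.6 -7.27 -7.89 -4.22 4.62 6.51 -11.17; 0.6 -7.27 -7.89 -4.22 4.62 6.51 -11.17; 0.6 -7.27 -7.89 -4.22 4.62 6.51 -11.17; 0.6 -7.27 -7.89 -4.22 4.62 6.51 -11.17; 0.6 -7.27 -7.89 -4.22 4.62 6.51 -11.17; 0.6 -7.27 -7.89 -4.22 4.62 6.51 -11.17; 0.6 -7.27 -7.89 -4.22 4.62 6.51 -11.17; 0.6 -7.27 -7.89 -4.22 4.62 6.51 -11.17; 0.6 -7.27 -7.89 -4.22 4.62 6.51 -11.17; 0.6 -7.27 -7.89 -4.22 4.62 6.51 -11.17; 0.6 -7.27 -7.89 -4.22 4.62 6.51 -11.17; 0.6 -7.27 -7.89 -4.22 4.62 6.51 -11.17; 0.6 -7.27 -7.89 -4.22 4.62 6.51 -11.17; 0.6 -7.27 -7.89 -4.22 4.62 6.51 -11.17"

```text
t: 1.53
position: [0.3957, -0.1014, 0.4042]
tool_rot: [[0.704, 0.103, 0.703], [0.073, -0.995, 0.073], [0.707, -0.0, -0.708]]
force: [0.4, -0.9, -0.4]
width: 0.0515
```

```bash
python3 - <<'E'
from h import *
import json
s=monitor.read_state();print(s['joint_pos'])
I=capture('wrist');np.save('w1.npy',I);np.savez('w1s.npz',**s);cv2.imwrite('pics/w1.png',cv2.resize(I,(800,600))[:,:,::-1])
R=Rt(6,45);go(np.array((.5,.2475,.145))-.09*R[:,2],R)
E
```

```text
[-1.30254871 -0.5229036   2.02991688  0.7737099   1.49978287 -1.40831363]
 [-2.11 -8.4   4.65  0.01  0.   -0.01] dist 393.4 mm
```

View pics/w1.png

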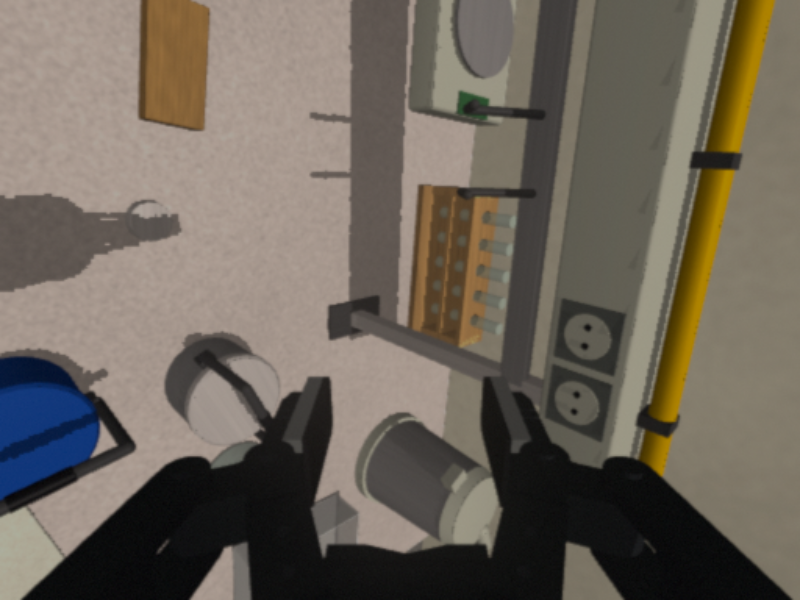

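Call:
play_rows:
  commands: "0.6 -2.1 -8.4 4.6 0 0 0; 0.6 -2.1 -8.4 4.6 0 0 0; 0.6 -2.1 -8.4 4.6 0 0 0; 0.6 -2.1 -8.4 4.6 0 0 0; 0.6 -2.1 -8.4 4.6 0 0 0; 0.6 -2.1 -8.4 4.6 0 0 0; 0.6 -2.1 -8.4 4.6 0 0 0; 0.6 -2.1 -8.4 4.6 0 0 0; 0.6 -2.1 -8.4 4.6 0 0 0; 0.6 -2.1 -8.4 4.6 0 0 0; 0.6 -2.1 -8.4 4.6 0 0 0; 0.6 -2.1 -8.4 4.6 0 0 0; 0.6 -2.1 -8.4 4.6 0 0 0"

```text
t: 2.67
position: [0.4262, 0.1813, 0.2357]
tool_rot: [[0.711, 0.092, 0.698], [0.071, -0.996, 0.059], [0.7, 0.008, -0.714]]
force: [0.5, -0.9, 0.3]
width: 0.0512
```

The wrist view shows the prongs with tip ends at (467,103) and (462,192), the matchbox, can B with its handle at (235,385), and the blue decoy at left.

```bash
python3 - <<'E'
from h import *
np.set_printoptions(precision=4,suppress=True)
s=monitor.read_state();print(s['joint_pos'],s['joint_velocities'])
R=Rt(6,45);go(np.array((.5,.2475,.145))-.09*R[:,2],R)
s1=dict(np.load('w1s.npz'));cw=cam('wrist',s1);cs,ct=cam('side'),cam('top');f=lambda a:np.array(a)/1.5625-.18
print(tri((cs,(221,146)),(ct,(266.2,153.2)),(cw,f((462,192)))))
print(tri((cs,(217.2,158.5)),(ct,(243.5,155)),(cw,f((467,103)))))
for n,y in(('tipR',-.0413),('tipL',.0268)):print(proj(cw,(.596,y,.262))*1.5625)
E
```

```text
[ 0.2489 -0.2475  2.3102 -0.3606  0.3302  0.4494] [ 0.7113  0.4583 -0.0427 -1.7391 -0.224   2.1831]
 [-0.18 -1.46  0.61  0.13  0.1  -0.03] dist 63.7 mm
(array([ 0.5973, -0.0398,  0.2607]), [np.float64(0.0008976063553203164), np.float64(0.001772166897117722), np.float64(0.001430392899802836)])
(array([0.5938, 0.0275, 0.2601]), [np.float64(0.0019483377737935092), np.float64(0.0017433501215435743), np.float64(0.0008431489912664536)])
[461.5214 195.5489]
[470.6801 105.0817]
```

Call:
play_rows:
  commands: "0.6 -0.18 -1.46 0.61 0.13 0.1 -0.03; 0.6 -0.18 -1.46 0.61 0.13 0.1 -0.03; 0.6 -0.18 -1.46 0.61 0.13 0.1 -0.03; 0.6 -0.18 -1.46 0.61 0.13 0.1 -0.03; 0.6 -0.18 -1.46 0.61 0.13 0.1 -0.03; 0.6 -0.18 -1.46 0.61 0.13 0.1 -0.03"

```text
t: 3.17
position: [0.4325, 0.2393, 0.2127]
tool_rot: [[0.704, 0.104, 0.703], [0.075, -0.995, 0.072], [0.706, 0.002, -0.708]]
force: [-0.5, 0.0, 0.4]
width: 0.0514
```

```bash
python3 - <<'E'
from h import *
np.set_printoptions(precision=4,suppress=True)
s=monitor.read_state();print(s['joint_pos'],s['joint_velocities'],s['position'],s['force'])
R=Rt(6,45);go(np.array((.5,.2475,.145))-.09*R[:,2],R)
I=capture('wrist');np.savez('w2s.npz',**s);cv2.imwrite('pics/w2.png',cv2.resize(I,(800,600))[:,:,::-1])
c=cam('wrist',s);print(proj(c,(.5,.2475,.145))*1.5625)
E
```

```text
[ 0.4527 -0.1001  2.2799 -0.8782  0.3202  1.1025] [-0.0262 -0.0299  0.0066  0.0235  0.004  -0.0239] [0.4325 0.2393 0.2127] [-0.5157  0.0434  0.3805]
 [ 0.   -0.03 -0.    0.01  0.01  0.01] dist 1.1 mm
[406.2082 302.0929]
```

View pics/w2.png

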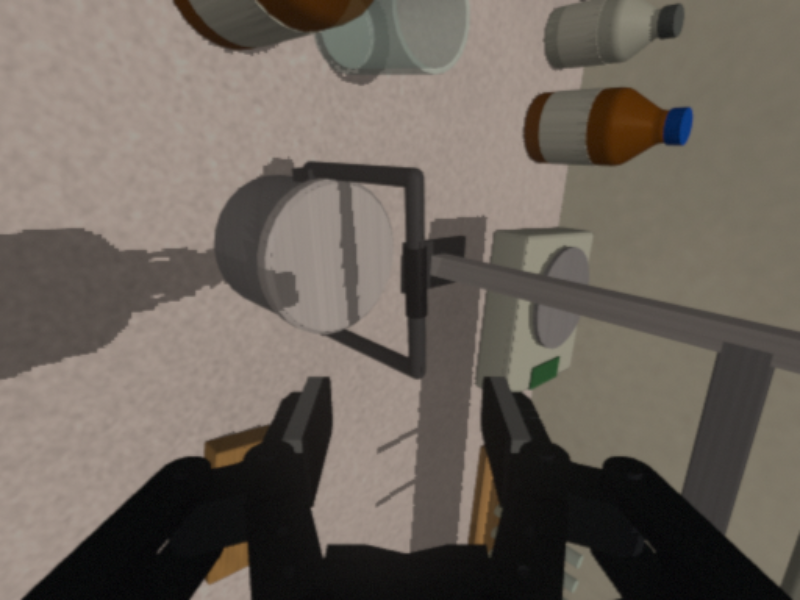

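The wrist view shows can A's grip centred at (416,281), with bar corners at (414,178) and (419,373). That is slightly off the prediction, so I'll refine.

```bash
python3 - <<'E'
from h import *
np.set_printoptions(precision=4,suppress=True)
s=dict(np.load('w2s.npz'));c=cam('wrist',s);f=lambda a:np.array(a)/1.5625-.18
cs,ct=cam('side'),cam('top')
print('grip@z',atz(c,f((416,281)),.145))
a,b=atz(c,f((414,178)),.145),atz(c,f((419,373)),.145);print(a,b,(a+b)/2,np.linalg.norm(a-b),np.degrees(np.arctan2(-(a-b)[0],(a-b)[1])))
print(tri((c,f((416,281))),(cs,(238.8,255)),(ct,f((277,302)))),tri((c,f((416,281))),(ct,f((277,302)))))
E
```

```text
grip@z [0.506  0.2585 0.145 ]
[0.4984 0.3113 0.145 ] [0.515  0.2031 0.145 ] [0.5067 0.2572 0.145 ] 0.10945909537508602 8.719852627118165
(array([0.5052, 0.2526, 0.1398]), [np.float64(0.006713460963470233), np.float64(0.0011115789911307094), np.float64(0.006866915916649451)]) (array([0.5046, 0.2522, 0.1416]), [np.float64(0.006734158116166393), np.float64(0.006734158116166424)])
```

```bash
python3 - <<'E'
from h import *
np.set_printoptions(precision=4,suppress=True)
cs=cam('side');print('side far corner',atz(cs,(238.8,240),.145),'grip',atz(cs,(238.8,255),.145))
R=Rt(7.5,40);g=np.array((.5055,.256,.145))
go(g-.05*R[:,2],R,note='pre5');go(g-.025*R[:,2],R)
E
```

```text
side far corner [0.5116 0.2087 0.145 ] grip [0.5038 0.2594 0.145 ]
pre5 [ 0.23 -0.22  1.12  0.19 -0.83 -0.18] dist 46.7 mm
 [ 0.18 -0.23  1.75  0.19 -0.83 -0.18] dist 70.8 mm
```

Call:
play_rows:
  commands: "0.6 0.23 -0.24 1.12 0.19 -0.83 -0.18; 0.6 0.23 -0.24 1.12 0.19 -0.83 -0.18; 0.6 0.23 -0.24 1.12 0.19 -0.83 -0.18; 0.6 0.23 -0.24 1.12 0.19 -0.83 -0.18; 0.6 0.23 -0.24 1.12 0.19 -0.83 -0.18"

```text
t: 3.63
position: [0.4696, 0.2511, 0.1885]
tool_rot: [[0.759, 0.128, 0.638], [0.097, -0.992, 0.083], [0.644, -0.001, -0.765]]
force: [-0.5, -0.6, 0.3]
width: 0.0508
```

```bash
python3 - <<'E'
from h import *
np.set_printoptions(precision=4,suppress=True)
s=monitor.read_state();print(s['joint_pos'],s['force'],s['wrist_torque'])
R=Rt(7.5,40);g=np.array((.5055,.257,.145));go(g,R)
c=cam('wrist',s)
I=capture('wrist');cv2.imwrite('pics/w3.png',cv2.resize(I,(800,600))[:,:,::-1])
for q in (g,g+[-.007,.0535,0],g-[-.007,.0535,0]):print(proj(c,q)*1.5625)
E
```

```text
[ 0.3932  0.0078  2.1939 -0.5892  0.3074  0.7725] [-0.5051 -0.6155  0.2516] [ 0.01    0.3172 -0.0164]
 [-0.   -0.03  1.27  0.01 -0.01 -0.02] dist 50.7 mm
[404.9551 331.0524]
[404.6051 210.1119]
[405.2504 433.1021]
```

View pics/w3.png

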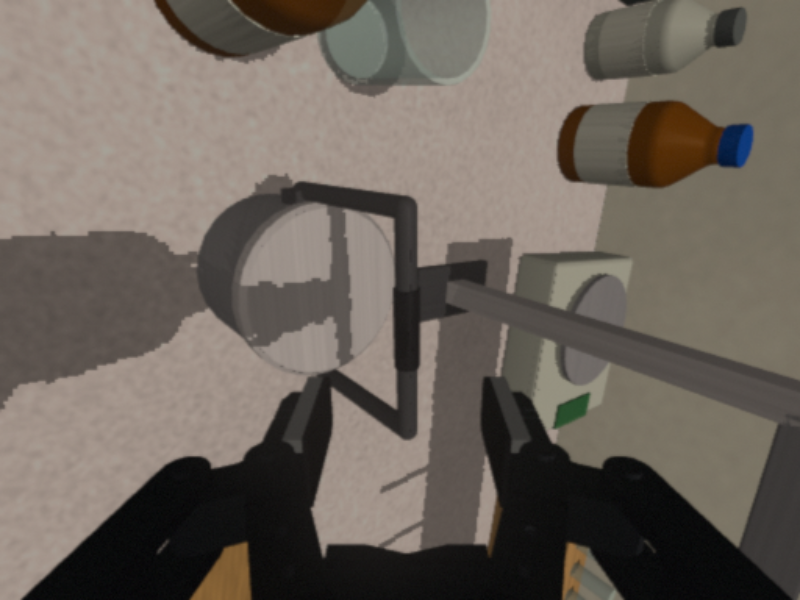

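The grip is at (406,330) against a prediction of (405,331), so it lines up. Next I go in, close, then lift 30 mm.

Call:
play_rows:
  commands: "0.6 0 -0.03 0.65 0 0 0; 0.6 0 -0.03 1.27 0 0 0; 0.6 0 -0.03 1.27 0 0 0; 0.6 0 -0.03 1.27 0 0 0; 0 0 -0.03 1.27 0 0 0; 0 0 -0.03 1.27 0 0 0; 0 0 -0.03 1.27 0 0 0; 0 0 -0.03 1.27 0 0 0; 0 0 -0.03 1.27 0 0 0; 0 0 -0.03 1.27 0 0 0; 0 0 -0.03 1.27 0 0 0"

```text
t: 4.6
position: [0.5024, 0.2599, 0.1536]
tool_rot: [[0.758, 0.129, 0.64], [0.099, -0.992, 0.083], [0.645, 0.0, -0.764]]
force: [-2.3, 0.0, 5.4]
width: -0.0
```

```bash
python3 - <<'E'
from h import *
np.set_printoptions(precision=4,suppress=True)
s=monitor.read_state();print(s['joint_pos'],s['force'],s['wrist_torque'])
R=s['tool_rot'];print('up30',R.T@[0,0,.03]/.04)
R=Rt(7.5,40);go((.5055,.257,.145),R)
E
```

```text
[ 0.3809  0.1301  2.1772 -0.8331  0.2194  1.0149] [-2.3236  0.0421  5.4154] [-0.0072 -0.0235 -0.0346]
up30 [ 0.4839  0.0003 -0.573 ]
 [-0.09  0.08  0.06  0.01 -0.03 -0.01] dist 5.3 mm
```

Width is 0, so the grasp missed, and j5 sits at its limit. I'll look before doing anything else.

```bash
python3 - <<'E'
from h import *
I=capture('wrist');S=capture('side')
m=np.hstack([cv2.resize(I,(400,300)),cv2.resize(S[215:320,185:325],(400,300),interpolation=cv2.INTER_CUBIC)])
cv2.imwrite('pics/w4.png',m[:,:,::-1])
E
```

```text
(no output)
```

View pics/w4.png

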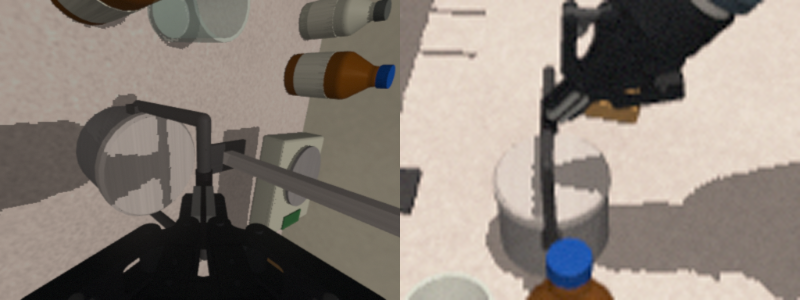

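```bash
python3 - <<'E'
from h import *
s=monitor.read_state();c=cam('wrist',s)
for z in(.13,.145,.155):print(z,proj(c,(.4985,.3105,z))/1.28, proj(c,(.5055,.257,z))/1.28, atz(c,np.array((204,118))*1.28,z))
cs=cam('side')
def side(p):q=proj(cs,p);return (q-[185,215])*400/140
t=s['position']+.025*s['tool_rot'][:,2];print('tipSide',side(t),side(s['position']),'tipwrist',proj(c,t)/1.28,'bar side',side((.5055,.257,.145)),side((.4985,.31,.145)),side((.5125,.204,.145)))
E
```

```text
0.13 [183.05074113 119.70224445] [185.10213142 190.18977376] [0.51717754 0.31164591 0.13      ]
0.145 [196.87296003 123.46691484] [197.57290493 198.17792501] [0.50400961 0.31396254 0.145     ]
0.155 [207.27595094 126.30031172] [206.83822347 204.11282278] [0.49523099 0.31550696 0.155     ]
tipSide [135.83639759 124.18964281] [155.23436062 107.20738277] tipwrist [202.51143935 183.17002281] bar side [152.14094854 112.06737575] [150.6347031  160.74241557] [153.515257    67.65594263]
```

The fingers shut without the bar between them, with j5 at its limit and the pose 5 mm short. I'll back off and redo this at 30° tilt, which keeps j5 away from its limit.

Call:
play_rows:
  commands: "0 0 0 -0.6 0 0 0; 0 0 0 -1.5 0 0 0; 0 0 0 -1.5 0 0 0; 0.6 0 0 -1.5 0 0 0; 0.6 0 0 -1.5 0 0 0; 0.6 0 0 -1.5 0 0 0"

```text
t: 5.2
position: [0.4635, 0.2541, 0.1968]
tool_rot: [[0.761, 0.128, 0.637], [0.099, -0.992, 0.08], [0.642, 0.002, -0.767]]
force: [-0.4, -0.0, -0.7]
width: 0.0358
```

```bash
python3 - <<'E'
from h import *
np.set_printoptions(precision=4,suppress=True)
s=monitor.read_state();print(s['joint_pos'],s['force'],s['position'])
I=capture('wrist');c=cam('wrist',s);S=capture('side')
cv2.imwrite('pics/w5.png',np.hstack([cv2.resize(I,(400,300)),cv2.resize(S[215:320,185:325],(400,300),interpolation=cv2.INTER_CUBIC)])[:,:,::-1])
np.savez('w5s.npz',**s)
g=np.array((.5055,.257,.145))
for q in (g,g+[-.007,.0535,0],g-[-.007,.0535,0]):print(proj(c,q)/1.28)
E
```

```text
[ 0.4116 -0.0108  2.1839 -0.5687  0.3428  0.7603] [-0.45   -0.0327 -0.6707] [0.4635 0.2541 0.1968]
[201.5376 164.938 ]
[201.4041 107.6202]
[201.651  213.6543]
```

View pics/w5.png

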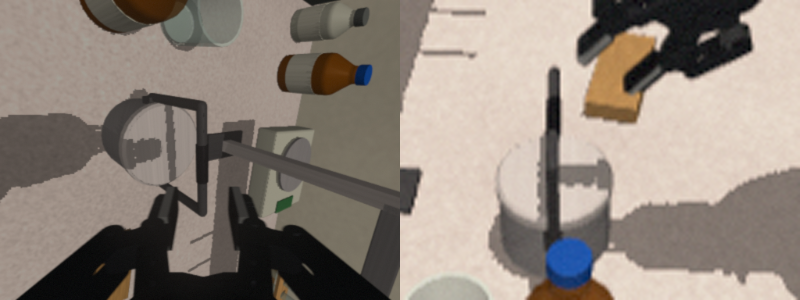

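The can is back where it was (bar at the predicted pixels), so the fingers simply closed before the arm arrived. I'll retry at 30° tilt and verify arrival before closing.

```bash
python3 - <<'E'
from h import *
R=Rt(7.5,30);g=np.array((.5055,.257,.145))
a=go(g-.05*R[:,2],R);go(g,R,note='abs')
E
```

```text
[ 0.23  0.06  0.28  0.04 -1.64 -0.01] dist 14.5 mm
abs [ 0.01  0.06  1.51  0.04 -1.64 -0.01] dist 60.4 mm
```

Call:
play_rows:
  commands: "0.6 0.23 0.06 0.28 0.04 -1.64 0; 0.6 0.23 0.06 0.28 0.04 -1.64 0; 0.6 0.01 0.06 1.51 0.04 -1.64 0; 0.6 0.01 0.06 1.51 0.04 -1.64 0; 0.6 0.01 0.06 1.51 0.04 -1.64 0; 0.6 0.01 0.06 1.51 0.04 -1.64 0; 0.6 0.01 0.06 1.51 0.04 -1.64 0; 0.6 0.01 0.06 1.51 0.04 -1.64 0"

```text
t: 5.97
position: [0.5022, 0.257, 0.1524]
tool_rot: [[0.857, 0.131, 0.498], [0.112, -0.991, 0.067], [0.503, -0.002, -0.864]]
force: [-0.9, 0.8, -0.2]
width: 0.0511
```

```bash
python3 - <<'E'
from h import *
np.set_printoptions(precision=4,suppress=True)
s=monitor.read_state();print(s['joint_pos'],s['force'],s['wrist_torque'])
R=Rt(7.5,30);g=np.array((.5055,.257,.145));go(g,R)
E
```

```text
[ 0.3399  0.1404  2.0489 -0.2404  0.4456  0.3996] [-0.8547  0.7774 -0.1708] [-0.0718  0.2768 -0.0386]
 [-0.02  0.01  0.05 -0.02 -0.03 -0.01] dist 2.3 mm
```

Arrived within 2 mm with no contact force. Closing, in place.

Call:
play_rows:
  commands: "0 0 0 0.05 0 0 0; 0 0 0 0.05 0 0 0; 0 0 0 0.05 0 0 0; 0 0 0 0.05 0 0 0; 0 0 0 0.05 0 0 0; 0 0 0 0.05 0 0 0; 0 0 0 0.05 0 0 0; 0 0 0 0.05 0 0 0"

```text
t: 6.63
position: [0.504, 0.2572, 0.1507]
tool_rot: [[0.857, 0.131, 0.499], [0.112, -0.991, 0.068], [0.503, -0.002, -0.864]]
force: [-2.3, -0.2, 5.6]
width: 0.0073
```

Call:
play_rows:
  commands: "0 0 0 0 0 0 0; 0 0 0 0 0 0 0; 0 0 0 0 0 0 0"

```text
t: 6.88
position: [0.504, 0.2572, 0.1507]
tool_rot: [[0.857, 0.13, 0.499], [0.112, -0.991, 0.068], [0.503, -0.002, -0.864]]
force: [-3.0, -0.5, 6.2]
width: 0.0069
```

```bash
python3 - <<'E'
from h import *
np.set_printoptions(precision=4,suppress=True)
s=monitor.read_state();print(s['position'],s['force'],s['wrist_torque'],s['width'])
I=capture('wrist');S=capture('side')
cv2.imwrite('pics/w6.png',np.hstack([cv2.resize(I[128:384,100:441],(400,300)),cv2.resize(S[215:290,195:295],(400,300),interpolation=cv2.INTER_CUBIC)])[:,:,::-1])
E
```

```text
[0.504  0.2572 0.1507] [-3.0315 -0.5464  6.183 ] [-0.0534  0.1687 -0.0241] 0.006867204672962829
```

View pics/w6.png

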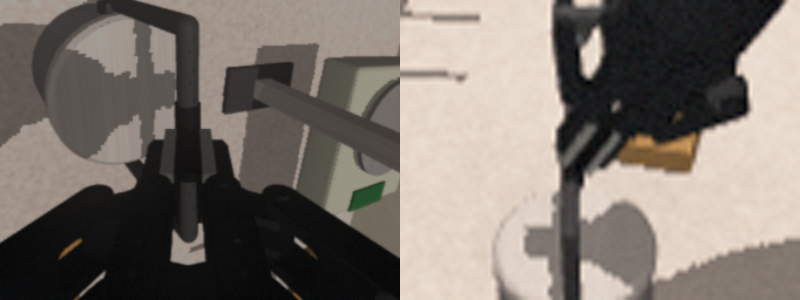

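The bar now sits between the pads, with the black grip showing on both sides. I'll lift gently by 40 mm.

Call:
play_rows:
  commands: "0 0.13 0 -0.22 0 0 0; 0 0.25 0 -0.43 0 0 0; 0 0.38 0 -0.65 0 0 0; 0 0.5 0 -0.86 0 0 0; 0 0.5 0 -0.86 0 0 0; 0 0.5 0 -0.86 0 0 0; 0 0.5 0 -0.86 0 0 0; 0 0.5 0 -0.86 0 0 0; 0 0.5 0 -0.86 0 0 0"

```text
t: 7.73
position: [0.503, 0.2566, 0.1884]
tool_rot: [[0.859, 0.13, 0.496], [0.112, -0.991, 0.066], [0.5, -0.001, -0.866]]
force: [-0.2, -0.2, -2.7]
width: 0.0067
```

```bash
python3 - <<'E'
from h import *
np.set_printoptions(precision=4,suppress=True)
s=monitor.read_state();print(s['position'],s['force'],s['wrist_torque'],s['width'])
I=capture('wrist');S=capture('side')
cv2.imwrite('pics/w7.png',np.hstack([cv2.resize(I[128:384,100:441],(400,300)),cv2.resize(S[200:305,195:335],(400,300),interpolation=cv2.INTER_CUBIC)])[:,:,::-1])
print(monitor.read_state()['force'])
E
```

```text
[0.503  0.2566 0.1884] [-0.1874 -0.2124 -2.6587] [-0.0186  0.5031 -0.0393] 0.0066654295788455544
[ 0.4557 -0.0392 -3.0097]
```

About 2.8 N, so 0.28 kg: can A is the empty one. I'll put it back and release.

Call:
play_rows:
  commands: "0 -0.15 0 0.25 0 0 0; 0 -0.3 0 0.5 0 0 0; 0 -0.4 0 0.7 0 0 0; 0 -0.49 0 0.85 0 0 0; 0 -0.49 0 0.85 0 0 0; 0 -0.49 0 0.85 0 0 0; 0.2 -0.49 0 0.85 0 0 0; 0.4 -0.49 0 0.85 0 0 0; 0.6 -0.49 0 0.85 0 0 0; 0.6 -0.49 0 0.85 0 0 0; 0.6 -0.49 0 0.85 0 0 0; 0.6 -0.49 0 0.85 0 0 0; 0.6 -0.49 0 0.85 0 0 0; 0.6 -0.49 0 -0.3 0 0 0; 0.6 -0.49 0 -1 0 0 0; 0.6 -0.49 0 -1.7 0 0 0; 0.6 -0.49 0 -1.7 0 0 0"

```text
t: 9.25
position: [0.4535, 0.2511, 0.244]
tool_rot: [[0.854, 0.131, 0.504], [0.111, -0.991, 0.07], [0.509, -0.004, -0.861]]
force: [1.1, 0.3, 0.2]
width: 0.0511
```

```bash
python3 - <<'E'
from h import *
np.set_printoptions(precision=4,suppress=True)
s=monitor.read_state();print(s['position'],s['force'],s['width'],s['joint_pos'])
I=capture('wrist');c=cam('wrist',s)
g=np.array((.5055,.257,.145))
print([proj(c,q)/1.28 for q in (g,g+[-.007,.0535,0],g-[-.007,.0535,0])])
S=capture('side')
t2=cv2.resize(S[125:200,215:315],(400,300),interpolation=cv2.INTER_CUBIC)
cv2.imwrite('pics/w8.png',np.hstack([cv2.resize(I,(400,300)),t2])[:,:,::-1])
# B: fine corners in side
cs,ct=cam('side'),cam('top')
for p in((261,139.5),(271.8,153.8)):print(atz(cs,p,.147))
a=go((0.36,-0.02,.36),Rt(20,30),note='W');Rb=Rt(26,30);go(np.array((.485,-.264,.145))-.11*Rb[:,2],Rb,*a,note='preB')
E
```

```text
[0.4535 0.2511 0.244 ] [1.1148 0.2543 0.1733] 0.051132445188958944 [ 0.3707 -0.0656  2.0054 -0.1856  0.6885  0.3526]
[array([197.72  , 148.4092]), array([197.3134,  99.7838]), array([198.0758, 190.9586])]
[ 0.5125 -0.3012  0.147 ]
[ 0.4673 -0.2097  0.147 ]
W [-1.23  6.41 -4.37  1.02 -0.05 -1.81] dist 314.0 mm
preB [-1.94  6.95  2.33  0.5   0.   -0.87] dist 303.5 mm
```

View pics/w8.png

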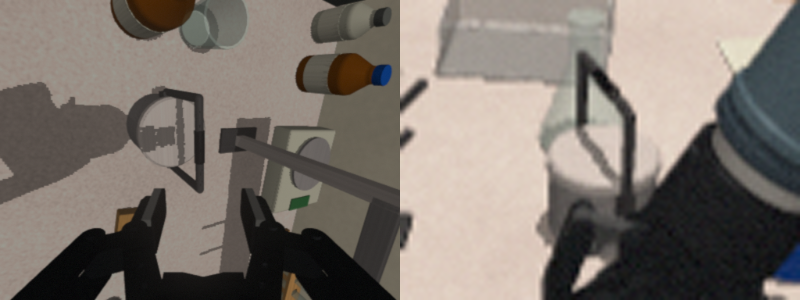

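Can A stands where it was (corners within 2 px of prediction). Can B from the side view is at about (0.490, -0.255), yaw 26°. Moving there via a safe waypoint.

Call:
play_rows:
  commands: "0.6 -1.2 6.4 -4.4 1 0 -1.8; 0.6 -1.2 6.4 -4.4 1 0 -1.8; 0.6 -1.2 6.4 -4.4 1 0 -1.8; 0.6 -1.2 6.4 -4.4 1 0 -1.8; 0.6 -1.2 6.4 -4.4 1 0 -1.8; 0.6 -1.2 6.4 -4.4 1 0 -1.8; 0.6 -1.2 6.4 -4.4 1 0 -1.8; 0.6 -1.2 6.4 -4.4 1 0 -1.8; 0.6 -1.2 6.4 -4.4 1 0 -1.8; 0.6 -1.2 6.4 -4.4 1 0 -1.8; 0.6 -1.2 6.4 -4.4 1 0 -1.8; 0.6 -1.2 6.4 -4.4 1 0 -1.8"

```text
t: 10.35
position: [0.3576, -0.0265, 0.367]
tool_rot: [[0.816, 0.329, 0.475], [0.287, -0.944, 0.162], [0.501, 0.004, -0.865]]
force: [0.1, -0.3, 0.2]
width: 0.0513
```

```bash
python3 - <<'E'
from h import *
s=monitor.read_state();print(s['joint_pos'])
Rb=Rt(26,30);go(np.array((.49,-.255,.145))-.09*Rb[:,2],Rb)
E
```

```text
[-0.96874598 -0.49212604  1.97576505  0.50475752  1.5111543  -1.29843731]
 [-1.71  6.61  3.05  0.6  -0.01 -0.96] dist 299.2 mm
```

Call:
play_rows:
  commands: "0.6 -1.71 6.61 3.05 0.6 0 -0.96; 0.6 -1.71 6.61 3.05 0.6 0 -0.96; 0.6 -1.71 6.61 3.05 0.6 0 -0.96; 0.6 -1.71 6.61 3.05 0.6 0 -0.96; 0.6 -1.71 6.61 3.05 0.6 0 -0.96; 0.6 -1.71 6.61 3.05 0.6 0 -0.96; 0.6 -1.71 6.61 3.05 0.6 0 -0.96; 0.6 -1.71 6.61 3.05 0.6 0 -0.96; 0.6 -1.71 6.61 3.05 0.6 0 -0.96; 0.6 -1.71 6.61 3.05 0.6 0 -0.96; 0.6 -1.71 6.61 3.05 0.6 0 -0.96; 0.6 -1.71 6.61 3.05 0.6 0 -0.96"

```text
t: 11.35
position: [0.4494, -0.2676, 0.2277]
tool_rot: [[0.773, 0.449, 0.448], [0.388, -0.893, 0.226], [0.502, -0.001, -0.865]]
force: [-0.3, 0.1, 0.3]
width: 0.051
```

```bash
python3 - <<'E'
from h import *
np.set_printoptions(precision=4,suppress=True)
s=monitor.read_state();print(s['joint_pos'],s['position'],s['force'])
Rb=Rt(26,30);go(np.array((.49,-.255,.145))-.09*Rb[:,2],Rb)
I=capture('wrist');np.savez('w9s.npz',**s);np.save('w9.npy',I);c=cam('wrist',s)
print(proj(c,(.49,-.255,.145)))
cv2.imwrite('pics/w9.png',cv2.resize(I,(800,600))[:,:,::-1])
E
```

```text
[-1.1165  0.1332  1.8369  0.5604  1.2343 -1.7884] [ 0.4494 -0.2676  0.2277] [-0.3329  0.1473  0.2815]
 [-0.12  0.16 -0.09 -0.07 -0.02  0.1 ] dist 8.8 mm
[253.2597 203.4512]
```

View pics/w9.png

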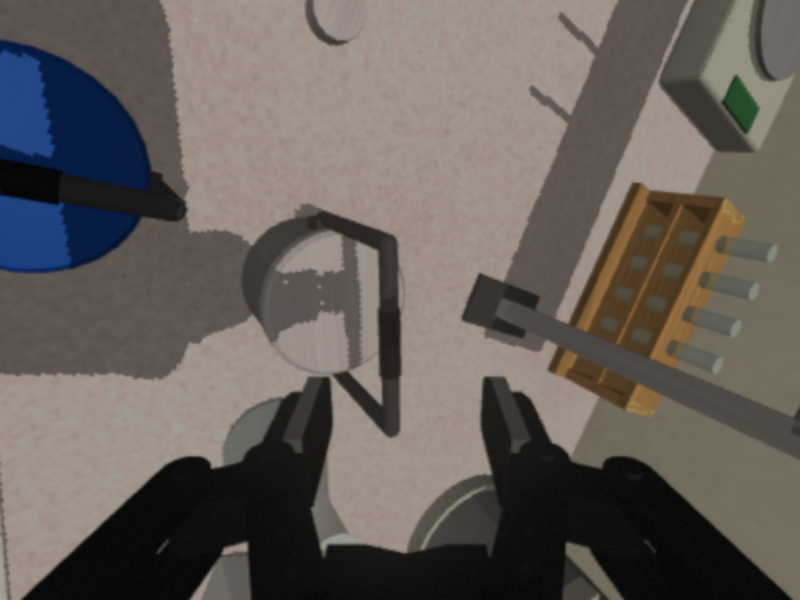

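The wrist view shows can B's grip at (390,341), bar corners at (388,240) and (392,432), and the flask clear below.

```bash
python3 - <<'E'
from h import *
np.set_printoptions(precision=4,suppress=True)
s=dict(np.load('w9s.npz'));c=cam('wrist',s);f=lambda a:np.array(a)/1.5625-.18
cs=cam('side')
a,b=atz(c,f((388,241)),.145),atz(c,f((392,430)),.145);print(a,b,(a+b)/2,np.linalg.norm(a-b),np.degrees(np.arctan2(-(a-b)[0],(a-b)[1])))
g=atz(c,f((390,341)),.145);print('grip',g)
for w,p in(((392,430),(261,140)),((388,241),(271.8,154.3))):print(tri((c,f(w)),(cs,p)))
E
```

```text
[ 0.4675 -0.2195  0.145 ] [ 0.5177 -0.3173  0.145 ] [ 0.4926 -0.2684  0.145 ] 0.1099210242893626 27.173726506012105
grip [ 0.4922 -0.2677  0.145 ]
(array([ 0.5167, -0.317 ,  0.14  ]), [np.float64(0.004222351569114524), np.float64(0.004222351569114476)])
(array([ 0.4689, -0.2191,  0.1403]), [np.float64(0.001226528407839265), np.float64(0.001226528407839325)])
```

```bash
python3 - <<'E'
from h import *
Rb=Rt(27,30);g=np.array((.492,-.268,.145));go(g-.05*Rb[:,2],Rb);go(g,Rb)
E
```

```text
[-0.21  0.49  0.87  0.02 -0.02 -0.05] dist 40.8 mm
 [-0.22  0.48  2.12  0.02 -0.02 -0.05] dist 87.4 mm
```

Call:
play_rows:
  commands: "0.6 -0.21 0.49 0.87 0.02 0 -0.05; 0.6 -0.21 0.49 0.87 0.02 0 -0.05; 0.6 -0.22 0.48 2.12 0.02 0 -0.05; 0.6 -0.22 0.48 2.12 0.02 0 -0.05; 0.6 -0.22 0.48 2.12 0.02 0 -0.05; 0.6 -0.22 0.48 2.12 0.02 0 -0.05; 0.6 -0.22 0.48 2.12 0.02 0 -0.05; 0.6 -0.22 0.48 2.12 0.02 0 -0.05"

```text
t: 12.07
position: [0.4893, -0.2715, 0.1511]
tool_rot: [[0.77, 0.453, 0.449], [0.393, -0.892, 0.225], [0.502, 0.003, -0.865]]
force: [-0.1, 0.6, -0.0]
width: 0.0516
```

```bash
python3 - <<'E'
from h import *
s=monitor.read_state();print(s['joint_pos'],s['force'])
Rb=Rt(27,30);go((.492,-.268,.145),Rb)
E
```

```text
[-1.04325434  0.27548772  1.87046709  0.61534374  1.05099745 -1.84192149] [-0.05176245  0.58015138 -0.01697555]
 [ 0.01 -0.05  0.03  0.03 -0.02  0.  ] dist 2.4 mm
```

Call:
play_rows:
  commands: "0 0 -0.03 0.05 0 0 0; 0 0 -0.03 0.05 0 0 0; 0 0 -0.03 0.05 0 0 0; 0 0 -0.03 0.05 0 0 0; 0 0 -0.03 0.05 0 0 0; 0 0 -0.03 0.05 0 0 0; 0 0 -0.03 0.05 0 0 0; 0 0 -0.03 0.05 0 0 0; 0 0 -0.03 0.05 0 0 0; 0 0.13 -0.03 -0.17 0 0 0; 0 0.25 -0.03 -0.4 0 0 0; 0 0.38 -0.03 -0.6 0 0 0; 0 0.5 -0.03 -0.8 0 0 0; 0 0.5 -0.03 -0.8 0 0 0; 0 0.5 -0.03 -0.8 0 0 0; 0 0.5 -0.03 -0.8 0 0 0; 0 0.5 -0.03 -0.8 0 0 0"

```text
t: 13.48
position: [0.4894, -0.2685, 0.1862]
tool_rot: [[0.772, 0.453, 0.446], [0.391, -0.891, 0.229], [0.501, -0.002, -0.865]]
force: [0.2, -0.2, -7.5]
width: 0.0083
```

```bash
python3 - <<'E'
from h import *
np.set_printoptions(precision=4,suppress=True)
s=monitor.read_state();print(s['position'],s['force'],s['wrist_torque'],s['width'],s['joint_pos'])
I=capture('wrist');np.save('w10.npy',I);np.savez('w10s.npz',**s);c=cam('wrist',s)
R=s['tool_rot'];b=s['position']+.006*R[:,2];y=-R[:,1]
for d in(-.054,.0,.054):print(proj(c,b+d*y))
# dark pixels near expected far corner
v=proj(c,b+.045*y).round().astype(int);print(v,I[v[1],v[0]-20:v[0]+21].sum(1))
cv2.imwrite('pics/w10.png',cv2.resize(I,(800,600))[:,:,::-1])
E
```

```text
[ 0.4894 -0.2685  0.1862] [ 0.2208 -0.1524 -7.5308] [-0.3205  0.8064  0.0009] 0.00834009223220182 [-1.0397  0.2295  1.83    0.5883  1.1248 -1.7809]
[259.317  328.5227]
[259.2496 249.6205]
[259.1657 151.3655]
[259 169] [459 455 460 467 465 471 472 464 460 455 399 254 142 134 137 148 153 158
 160 167 175 176 183 184 183 180 176 170 166 158 199 379 450 460 466 467
 472 481 480 473 465]
```

7.5 N, so 0.77 kg: can B is the full one. Now I'll check the bar's y offset in the hand and compute the carry to the front of the hook.

```bash
python3 - <<'E'
from h import *
np.set_printoptions(precision=3,suppress=True)
I=np.load('w10.npy');s=dict(np.load('w10s.npz'));c=cam('wrist',s)
print('col',[(r,int(I[r,259].sum())) for r in range(130,160,2)])
R=s['tool_rot'];b=s['position']+.006*R[:,2]
print('outer end exp',proj(c,b-.059*R[:,1]),'bar world',b)
H=Rt(3,30);S=np.array((.622,-.005,.25));hx=np.array((np.cos(np.radians(3)),np.sin(np.radians(3)),0))
P=lambda x,z:S+x*hx+[0,0,z]
st=None
a=go(P(-.075,.040),H,note='F')
for q in((-.026,.039),(-.012,.026),(0,.003)):go(P(*q),H,*a,note=str(q))
E
```

```text
col [(130, 454), (132, 451), (134, 458), (136, 459), (138, 462), (140, 461), (142, 444), (144, 167), (146, 138), (148, 160), (150, 165), (152, 175), (154, 178), (156, 179), (158, 171)]
outer end exp [259.157 141.035] bar world [ 0.492 -0.267  0.181]
F [ 4.96 -5.17 -0.26 -2.02 -0.01  3.44] dist 286.6 mm
(-0.026, 0.039) [1.05 0.   0.63 0.   0.   0.  ] dist 49.0 mm
(-0.012, 0.026) [1.19 0.   1.09 0.   0.   0.  ] dist 64.5 mm
(0, 0.003) [1.16 0.   1.74 0.   0.   0.  ] dist 83.6 mm
```

The bar is centred in the hand within 2 mm. Carrying to in front of the hook.

Call:
play_rows:
  commands: "0 0.2 -0.15 -0.3 -0.06 0 0.1; 0 0.5 -0.4 -0.3 -0.2 0 0.3; 0 0.85 -0.8 -0.3 -0.35 0 0.6; 0 1.2 -1.2 -0.28 -0.5 0 0.85; 0 1.6 -1.6 -0.28 -0.65 0 1.1; 0 2 -2 -0.27 -0.8 0 1.4; 0 2.4 -2.45 -0.27 -0.95 0 1.65; 0 2.8 -2.85 -0.26 -1.1 0 1.9; 0 3.2 -3.25 -0.26 -1.25 0 2.2; 0 3.55 -3.65 -0.26 -1.4 0 2.45; 0 3.95 -4.05 -0.26 -1.6 0 2.7; 0 4.3 -4.4 -0.26 -1.75 0 2.95; 0 4.6 -4.75 -0.26 -1.85 0 3.2; 0 4.8 -5 -0.26 -1.95 0 3.35; 0 4.96 -5.17 -0.26 -2.02 0 3.44; 0 4.96 -5.17 -0.26 -2.02 0 3.44; 0 4.96 -5.17 -0.26 -2.02 0 3.44; 0 4.96 -5.17 -0.26 -2.02 0 3.44; 0 4.96 -5.17 -0.26 -2.02 0 3.44; 0 4.96 -5.17 -0.26 -2.02 0 3.44"

```text
t: 15.2
position: [0.5441, -0.0099, 0.2949]
tool_rot: [[0.864, 0.051, 0.5], [0.045, -0.999, 0.025], [0.501, 0.001, -0.866]]
force: [-0.6, 0.4, -8.8]
width: 0.0082
```

```bash
python3 - <<'E'
from h import *
np.set_printoptions(precision=3,suppress=True)
s=monitor.read_state();print(s['joint_pos'],s['joint_velocities'],s['force'],s['width'])
H=Rt(3,30);S=np.array((.622,-.005,.25));hx=np.array((np.cos(np.radians(3)),np.sin(np.radians(3)),0))
P=lambda x,z:S+x*hx+[0,0,z]
print('bar',s['position']+.006*s['tool_rot'][:,2],P(-.075,.04))
for q in((-.075,.04),(-.026,.039),(-.012,.026),(0,.003)):go(P(*q),H,note=str(q))
SD=capture('side');W=capture('wrist')
cv2.imwrite('pics/w11.png',np.hstack([cv2.resize(W,(400,300)),cv2.resize(SD[110:215,170:310],(400,300),interpolation=cv2.INTER_CUBIC)])[:,:,::-1])
E
```

```text
[-0.355 -0.09   1.892  0.262  0.868 -0.528] [-0.001 -0.002 -0.005 -0.002 -0.002  0.005] [-0.553  0.371 -8.753] 0.008242976601926142
bar [ 0.547 -0.01   0.29 ] [ 0.547 -0.009  0.29 ]
(-0.075, 0.04) [ 0.01 -0.02 -0.01  0.01 -0.01 -0.  ] dist 0.9 mm
(-0.026, 0.039) [ 1.05 -0.02  0.63  0.01 -0.01 -0.  ] dist 49.1 mm
(-0.012, 0.026) [ 1.19 -0.02  1.09  0.01 -0.01 -0.  ] dist 64.6 mm
(0, 0.003) [ 1.17 -0.02  1.73  0.01 -0.01 -0.  ] dist 83.6 mm
```

Call:
play_rows:
  commands: "0 0.3 -0.02 0.15 0 0 0; 0 0.6 -0.02 0.35 0 0 0; 0 0.85 -0.02 0.5 0 0 0; 0 1.05 -0.02 0.63 0 0 0; 0 1.05 -0.02 0.63 0 0 0; 0 1.05 -0.02 0.63 0 0 0; 0 1.12 -0.02 0.85 0 0 0; 0 1.19 -0.02 1.09 0 0 0; 0 1.19 -0.02 1.09 0 0 0; 0 1.19 -0.02 1.09 0 0 0"

```text
t: 16.13
position: [0.6071, -0.005, 0.2806]
tool_rot: [[0.865, 0.053, 0.5], [0.046, -0.999, 0.026], [0.5, 0.001, -0.866]]
force: [-0.9, 0.0, -8.3]
width: 0.0084
```

Call:
play_rows:
  commands: "0 0 0 0.2 0 0 0; 0 -0.01 0 0.4 0 0 0; 0 -0.02 0 0.55 0 0 0; 0 -0.02 0 0.64 0 0 0; 0 -0.02 0 0.64 0 0 0; 0 -0.02 0 0.64 0 0 0; 0 -0.02 0 0.64 0 0 0"

```text
t: 16.72
position: [0.6196, -0.0045, 0.2594]
tool_rot: [[0.864, 0.052, 0.501], [0.046, -0.999, 0.025], [0.502, 0.001, -0.865]]
force: [-0.3, -0.5, -7.0]
width: 0.0088
```

Call:
play_rows:
  commands: "0 -0.03 0 0.05 0 0 0; 0 -0.05 0 0.09 0 0 0; 0 -0.05 0 0.09 0 0 0; 0 -0.05 0 0.09 0 0 0"

```text
t: 17.05
position: [0.6199, -0.0047, 0.2556]
tool_rot: [[0.863, 0.052, 0.502], [0.046, -0.999, 0.025], [0.503, 0.002, -0.864]]
force: [1.8, 0.7, -7.3]
width: 0.0089
```

Call:
play_rows:
  commands: "0 -0.02 0 0.05 0 0 0; 0 -0.03 0 0.09 0 0 0; 0 -0.03 0 0.09 0 0 0; 0 -0.03 0 0.09 0 0 0"

```text
t: 17.38
position: [0.6218, -0.0048, 0.2531]
tool_rot: [[0.862, 0.052, 0.505], [0.046, -0.999, 0.024], [0.505, 0.002, -0.863]]
force: [6.0, 0.1, -1.7]
width: 0.0086
```

```bash
python3 - <<'E'
from h import *
np.set_printoptions(precision=3,suppress=True)
s=monitor.read_state();print(s['position']+.006*s['tool_rot'][:,2],s['force'],s['wrist_torque'],s['joint_pos'])
SD=capture('side');W=capture('wrist')
cv2.imwrite('pics/w12.png',np.hstack([cv2.resize(W,(400,300)),cv2.resize(SD[110:215,170:310],(400,300),interpolation=cv2.INTER_CUBIC)])[:,:,::-1])
E
```

```text
[ 0.625 -0.005  0.248] [ 5.95   0.093 -1.676] [ 0.191 -0.411 -0.021] [-0.281  0.094  1.817  0.245  0.74  -0.474]
```

Call:
play_rows:
  commands: "0 0.03 0 0.05 0 0 0; 0 0.05 0 0.08 0 0 0; 0 0.05 0 0.08 0 0 0; 0 0.05 0 0.08 0 0 0"

```text
t: 17.82
position: [0.6225, -0.0046, 0.2525]
tool_rot: [[0.863, 0.054, 0.502], [0.048, -0.999, 0.024], [0.503, 0.004, -0.864]]
force: [-21.2, -1.4, 18.7]
width: 0.0085
```

```bash
python3 - <<'E'
from h import *
np.set_printoptions(precision=3,suppress=True)
s=monitor.read_state();print(s['position']+.006*s['tool_rot'][:,2],s['force'],s['wrist_torque'])
SD=capture('side');W=capture('wrist')
cv2.imwrite('pics/w13.png',np.hstack([cv2.resize(W,(400,300)),cv2.resize(SD[110:215,170:310],(400,300),interpolation=cv2.INTER_CUBIC)])[:,:,::-1])
E
```

```text
[ 0.626 -0.004  0.247] [-21.22   -1.373  18.72 ] [-0.231  1.82  -0.179]
```

View pics/w13.png

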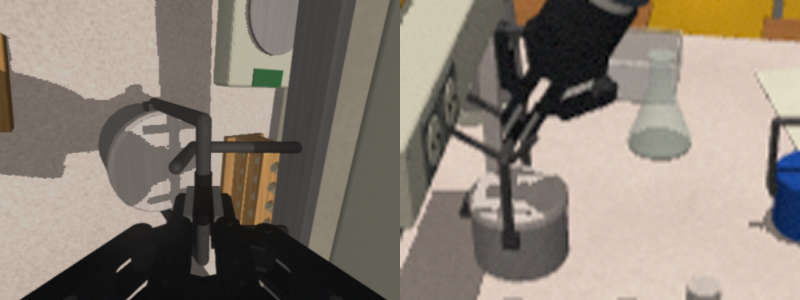

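The bar lies in the V behind the prong tips with the grip between the prongs. The hand is pressing about 20 N, so I'll ease off, then open partly in place.

Call:
play_rows:
  commands: "0 -0.02 0 -0.03 0 0 0; 0 -0.025 0 -0.04 0 0 0; 0 -0.025 0 -0.04 0 0 0; 0.1 -0.025 0 -0.04 0 0 0; 0.15 -0.025 0 -0.04 0 0 0; 0.2 -0.025 0 -0.04 0 0 0; 0.25 -0.025 0 -0.04 0 0 0; 0.3 -0.025 0 -0.04 0 0 0; 0.35 -0.025 0 -0.04 0 0 0; 0.35 -0.025 0 -0.04 0 0 0; 0.35 -0.025 0 -0.04 0 0 0; 0.35 -0.025 0 -0.04 0 0 0"

```text
t: 18.92
position: [0.622, -0.0044, 0.2504]
tool_rot: [[0.864, 0.053, 0.501], [0.046, -0.999, 0.025], [0.502, 0.001, -0.865]]
force: [-0.8, -0.0, -0.3]
width: 0.0298
```

Force is near zero and the hand is open. Retreating along the tool axis.

Call:
play_rows:
  commands: "0.35 0 0 -0.2 0 0 0; 0.35 0 0 -0.5 0 0 0; 0.35 0 0 -0.9 0 0 0; 0.35 0 0 -1.4 0 0 0; 0.35 0 0 -2 0 0 0; 0.35 0 0 -2.5 0 0 0; 0.35 0 0 -2.5 0 0 0; 0.35 0 0 -2.5 0 0 0"

```text
t: 19.58
position: [0.572, -0.0071, 0.3388]
tool_rot: [[0.862, 0.052, 0.504], [0.046, -0.999, 0.024], [0.505, 0.003, -0.863]]
force: [0.6, 0.6, 0.3]
width: 0.0297
```

```bash
python3 - <<'E'
from h import *
np.set_printoptions(precision=3,suppress=True)
s=monitor.read_state();print(s['position'],s['force'],s['width'],s['t'])
c=cam('wrist',s);W=capture('wrist');SD=capture('side')
b=np.array((.625,-.005,.2495));hy=np.array((-np.sin(np.radians(3)),np.cos(np.radians(3)),0))
for d in(-.045,-.025,.025,.045):
    u=proj(c,b+d*hy);r=W[int(round(u[1])),int(u[0])-25:int(u[0])+26].sum(1).astype(int)
    k=np.where(r<240)[0];print(d,u,'dark cols',k.min()-25 if len(k) else None,k.max()-25 if len(k) else None,len(k))
for d in(0,):
    u=proj(c,b);col=W[int(u[1])-60:int(u[1])+61,int(round(u[0]))].sum(1).astype(int);k=np.where(col<110)[0]-60;print('grip rows',u,k.min() if len(k) else None,k.max() if len(k) else None,len(k))
    print(col[::4])
W2=capture('wrist');SD2=capture('side');print('motion',np.abs(W2.astype(int)-W).max(),np.abs(SD2.astype(int)-SD).mean())
cv2.imwrite('pics/w14.png',np.hstack([cv2.resize(W,(400,300)),cv2.resize(SD[110:215,170:310],(400,300),interpolation=cv2.INTER_CUBIC)])[:,:,::-1])
E
```

```text
[ 0.572 -0.007  0.339] [0.558 0.573 0.28 ] 0.029719041311737814 19.5833
-0.045 [259.766 239.008] dark cols -22 20 31
-0.025 [259.793 218.791] dark cols -9 25 24
0.025 [259.867 163.503] dark cols -22 25 16
0.045 [259.899 139.255] dark cols -5 6 12
grip rows [259.829 192.044] 18 21 3
[183 175 191 195 192 197 191 191 193 192 134 125 121 117 110 116 113 114
 115 112 114 175 183 171 162 182 180 177 179 180 194]
motion 148 2.1397908528645835
```

By the numbers, the bar is centred on the predicted column and the grip within 1 mm of the seat in y. The can may still be swinging slightly, so I'll retreat further and let it settle.

Call:
play_rows:
  commands: "0.35 -0.3 0 -0.5 0 0 0; 0.35 -0.7 0 -1 0 0 0; 0.35 -1 0 -1.5 0 0 0; 0.35 -1 0 -1.5 0 0 0; 0.35 -1 0 -1.5 0 0 0; 0.35 -1 0 -1.5 0 0 0; 0.35 -1 0 -1.5 0 0 0; 0.35 -1 0 -1.5 0 0 0; 0.35 -1 0 -1.5 0 0 0; 0.35 -1 0 -1.5 0 0 0; 0.35 -1 0 -1.5 0 0 0; 0.35 -1 0 -1.5 0 0 0; 0.35 -1 0 -1.5 0 0 0; 0.35 -1 0 -1.5 0 0 0; 0.35 -1 0 -1.5 0 0 0; 0.35 -1 0 -1.5 0 0 0; 0.35 -1 0 -1.5 0 0 0; 0.35 -1 0 -1.5 0 0 0; 0.35 -1 0 -1.5 0 0 0; 0.35 -1 0 -1.5 0 0 0"

```text
t: 21.45
position: [0.5072, -0.0103, 0.3688]
tool_rot: [[0.864, 0.052, 0.501], [0.046, -0.999, 0.025], [0.502, 0.001, -0.865]]
force: [-0.9, -0.1, -0.2]
width: 0.0299
```

```bash
python3 - <<'E'
from h import *
np.set_printoptions(precision=3,suppress=True)
s=monitor.read_state();print(s['position'],s['force'],s['t'])
c=cam('wrist',s);W=capture('wrist');S1=capture('side')
def motion():
    L=[capture('side') for _ in range(8)]
    can=[np.abs(L[i+1].astype(int)-L[i])[150:212,190:245] for i in range(7)]
    bg=[np.abs(L[i+1].astype(int)-L[i])[250:290,300:355] for i in range(7)]
    print('can diff',[round(x.mean(),2) for x in can],'bg',[round(x.mean(),2) for x in bg])
    return np.mean(L,0)
m=motion()
b=np.array((.625,-.005,.2495));hy=np.array((-np.sin(np.radians(3)),np.cos(np.radians(3)),0))
for d in(-.048,.048):
    u=proj(c,b+d*hy);r=W[int(round(u[1])),int(u[0])-15:int(u[0])+16].sum(1).astype(int);print(d,u,r)
# can body shadowless: light lid in wrist view: expected lid centre if upright
print('lid px',proj(c,b-[0,0,.067]),'base side px',proj(cam('side'),b-[0,0,.145]))
cs=cam('side')
for z in(-.08,-.11,-.14):
    u=proj(cs,b+[0,0,z]);r=m[int(round(u[1])),int(u[0])-30:int(u[0])+31].sum(1).astype(int);g=np.diff(r);print('side row z',z,u.round(1),'edges L/R offs',np.argmin(g[:30])-29.5,np.argmax(g[30:])+.5,g.min(),g.max())
E
```

```text
[ 0.507 -0.01   0.369] [-0.914 -0.14  -0.164] 21.45
can diff [np.float64(1.74), np.float64(1.72), np.float64(1.76), np.float64(1.75), np.float64(1.77), np.float64(1.78), np.float64(1.79)] bg [np.float64(1.62), np.float64(1.62), np.float64(1.57), np.float64(1.6), np.float64(1.61), np.float64(1.61), np.float64(1.62)]
-0.048 [297.68  216.115] [139 116 128 142 147 157 146 128 111 102  97 104 122 136 151 163 170 176
 168 187 295 342 348 343 276 222 212 200 201 206 207]
0.048 [301.832 126.899] [308 306 431 491 489 482 490 495 495 489 415 260 142 138 152 165 172 164
 168 169 219 412 485 494 491 485 483 490 498 503 501]
lid px [266.221 160.799] base side px [211.814 197.746]
side row z -0.08 [210.7 179.4] edges L/R offs -5.5 18.5 -311 306
side row z -0.11 [211.2 188. ] edges L/R offs -5.5 17.5 -183 278
side row z -0.14 [211.7 196.4] edges L/R offs -5.5 17.5 -100 364
```

The can is still (frame differences at noise level), its sides are vertical in the side view, and the bar is on the seat. The arm is clear, so I'm handing in.

```bash
python3 -c "
from plant import manip;print(manip.sign_off())"
```

```text
the job is handed in; nothing more can be done
None
```

The full can is hanging on the double hook, and I handed the job in at about 22 s on the robot's clock; sign-off gives no verdict.

**Weighing:** I lifted the can at y ≈ +0.26 first and felt about 2.8 N (0.28 kg), so it is the empty one. I set it back and a wrist view showed it standing where it was, within 2 px of its old position. The can at y ≈ −0.27 pulled about 7.5 N (0.77 kg), so it is the full one. I carried it at a 30° hand tilt over the tips and lowered it behind both prongs.

**Last checks:**
- **Position:** the bar sits at the predicted seat, about (0.625, −0.005, 0.249), with the grip about 1 mm off centre in y.
- **Stillness and straightness:** the side camera showed no motion above noise and vertical can edges.
- **Hand:** the wrist force was near zero after release, and the arm stands clear.

**What went wrong or stayed unchecked:**
- **First grasp:** it missed on the empty can. The fingers shut before the arm arrived, with joint 5 at its limit. They briefly pressed the handle with about 6 N, but the can was back in place afterwards.
- **Seating:** for a moment I pressed the hook with about 28 N before easing off.
- **Camera disagreement:** my first top-camera readings of the cans were about 1 cm out; I used the wrist and side views instead.
- **Final state:** the picture limit was reached, so I checked the end state by pixel numbers only. I took no last look at the empty can or the bystanders, though the arm never came close to the bystanders.

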